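# Lock the lathe's belt housing and hang up the ear defenders

## Robot

A 6-joint arm with a two-finger parallel gripper is mounted at the origin on the work surface. World frame = base frame: x ahead of the robot, y to its left, z up, the work surface at z = 0. Lengths are in m, angles in rad, forces in N, time in s.
With the tool pointing down it reaches from about 0.35 to 0.975 m from the base axis. Payload 7.1 kg.
Tool frame: the origin (TCP) lies on the centre line of the jaws, within the pads' length; the fingertips stand r.tip_extent ahead of it and the grasp point (between the pads) lies 5 mm behind it (r.tip_extent is the distance from the TCP to the fingertips, in m); z points along the fingers, y is the line along which they close (so a half turn about z gives the same grasp; the last joint's range is limited). The gripper opens to 88 mm and grips with 3 to 60 N. Pads are 20 mm wide; open, the fingers measure 115 mm over their backs; the gripper's body (75 mm by 178 mm) begins 61 mm behind the grasp point.
Start: joints at [-1.245, 0.423, 1.63, -0, 1.089, -0.019], TCP at [0.211, -0.588, 0.237] pointing down, gripper open.
Joint ranges: [-3, 3], [-0.9, 2.11], [0.09, 2.58], [-1.31, 4.45], [0.11, 2.69], [-2.54, 2.54]. Speed limits (rad/s): [2.39, 2.39, 3.01, 3.14, 3.14, 3.14].

## Interface

Orientations are given as [roll, pitch, yaw] about the fixed x, y, z axes, in that order (R = Rz(yaw) Ry(pitch) Rx(roll)).
In Python, from rig import r gives the robot as it stands.
- The arm moves only by the tool servo_tool, never from a script. Its argument "increments" is a list of rows, each a list of 3 entries, a list of its own where there are three numbers: the turn, a rotation vector about the tool's x, y, z in units of pi rad (1.0 is pi rad), then the shift along the tool's x, y, z in units of 60 cm (1.0 is 60 cm), then the opening, from 0 (shut) to 1 (fully open). A call has 1 to 12 rows; each row is the pose to reach, as a shift and turn from the pose commanded when the call began, along the tool's axes at that moment, turning the shorter way round; what a row does not reach only later rows make up. A row lasts 1/10 s, in which the tool goes at most 50 mm and 8.59 degrees, less where a joint would pass 70% of its speed; a pose out of reach is approached as far as the arm can. A call with a number of a shift or a turn outside -1 to 1 is refused whole. A call with a gripper value outside its range is refused whole. The fingers move at their own pace and stop on an object; "newtons" is the grip in N (left out, the last holds). Time passes only in rows, so rows that repeat a pose let the fingers close. It gives the time, the measured TCP pose, the force, the opening and the grip force at its end, in the units of the state.
- r.state(): the state, without advancing time (a new reading comes with each control period).
- r.capture(name): name is "side" or "top" or "wrist"; returns a dict with "frame" (420x560x3 uint8, red, green, blue), "camera_matrix" (3x3 intrinsics, pixels), "rvec" (rotation vector, rad) and "tvec" (3), from world to camera coordinates, as OpenCV has them. Camera axes: x right, y down, z forward; pixel columns grow to the right and rows downward; lengths in m; the calibration is good to about 2 mm. A picture is of the moment at which its call begins. There is no depth.
- r.finish_job(): hands the job in; it is judged then, once.
The state is a dict: "time": time; "qpos": joint angles; "dq": joint speeds; "effort": joint torques, N m; "ee_pos": TCP position; "tcp_rot": TCP orientation; "wrist_force": force on the tool from outside, world axes, zero at the start; "moment": the same for the moment, N m; "grip_width": opening from 0.0 (shut) to 1.0 (fully open); "grip_force": force on a finger pad.
Only numpy, scipy, OpenCV 4.12 (cv2) and the standard library are available. Lean on these libraries where they do the work, as an engineer would, in place of code of your own. Each camera call takes 0.05 s, during which the arm holds its last target. There are 200 camera calls.

## Task

One of the two quarter-turn screws on the lathe's belt housing has worked loose: its raised brass bar is turned away from the two red marks. Fit the red T-handled key over that bar and turn it clockwise until it is home, in line with the marks, leaving the other screw alone, and stand the key upright on its cork mat again. Also hang the ear defenders over the steel rail by their headband, one cup on each side.

Things in the scene. Friction and masses are not known exactly. Their poses are not given: they have to be found in the camera images.
- boss_loose: Fixed grey disc, 88 mm diameter, 6 mm thick, under the loose screw; origin at its underside's centre, 70 mm above the bench. Its x axis runs through its two red marks and both bosses: the bar's line when home. On it turns the screw head, a dark disc 60 mm across, 6 mm thick, with a brass bar. The loose screw may be at either end of the housing.
- loose_head (a point): Centre of the top face of the loose screw's disc (82 mm above the bench), at the foot of its brass bar. The bar is 40 mm long, 8 mm wide and stands 10 mm above this point; the x axis runs along the bar and turns with it, z is up along the screw's axis.
- screw_loose (a joint): Angle of the loose screw: 0 = home (against a stop, bar in line with the red marks); it starts 57 to 83 degrees loose (1.0 to 1.45 rad), positive = anticlockwise seen from above. Stiff turning, about 0.12 N m.
- boss_tight: The same boss with the other screw, already home, 120 mm away. Both stand on the fixed cream belt housing, centred midway between them: 220 mm long along the line through them, 150 mm wide, 70 mm high; a spindle and a wheel stick out 50 mm from its far long side.
- screw_tight (a joint): Angle of the other screw: 0 = home, where it is and must stay.
- key: Loose T-handled key, 98 mm tall, 0.25 kg, standing on its foot; origin at the foot's underside centre. Steel foot 62 (x) by 40 (y) by 23 mm high; recess in its underside 50 (x) by 18 (y), 13 mm deep, goes over a screw's bar either way round until the foot rests on the disc. 18 mm shank; red T-handle 85 mm long along x, 22 mm wide along y, 70 to 98 mm above the underside.
- mat: Fixed cork mat, 130 by 130 by 6 mm, origin at the centre of its underside; the key stands on it at the start and goes back to it.
- ears: Loose ear defenders, 0.25 kg: a rigid headband arch in the x-z plane standing on two orange cups; 178 (x) by 60 (y) by 145 mm high, origin on the bench midway between the cups. Black padded crown block 64 (x) by 30 (y) mm, 115 to 145 mm above the origin, gripped across y. Gap between the cups' cushions 92 mm; cups 78 mm high; wires slope from crown to cups.
- crown_under (a point): Middle of the crown's underside, 115 mm above the origin of the ear defenders, where the rail is to bear.
- rail: Fixed steel stand: a horizontal round bar 16 mm in diameter, 240 mm long along the body's y axis on two end posts; origin on the bench below its middle.
- rail_mid (a point): Middle of the bar, on its axis, about 140 mm above the bench; the top of the bar is 8 mm higher. y runs along the bar.
- bowl: Bystander: dark wooden bowl, 120 mm across, 50 mm high.
- tin: Bystander: tin with a green label, 64 mm diameter, 85 mm high.
- mallet: Bystander: turned wooden mallet standing on its head, 72 mm diameter, 200 mm tall.

How it is judged:
On the way, in this order (a step that is already met when the one before it is completed fails the run):
1. The key sits down on the loose screw's bar while that screw is still loose (at least 46 degrees from home) (z of key in the frame of loose_head between -0.005 and 0.006 m and horizontal distance between key and loose_head below 0.01 m and value of joint screw_loose above 0.8 rad), for 0.1 s.
2. With the key still seated on it, the screw has been turned home: within 6 degrees of the red marks (z of key in the frame of loose_head between -0.005 and 0.006 m and horizontal distance between key and loose_head below 0.01 m and value of joint screw_loose below 0.1 rad), for 0.2 s.
At the end, for the whole second after the job is handed in: Loose screw within 7 degrees of home; key standing upright and still on the cork mat, within 55 mm of its centre; ear defenders hanging still on the rail by the crown, within 40 mm across and 90 mm along it of the bar's middle, leaning under 23 degrees; robot touching nothing (value of joint screw_loose below 0.12 rad and angle between key's own z axis and vertical below 0.1 rad and z of key in the frame of mat between 0 and 0.012 m and horizontal distance between key and mat below 0.055 m and linear speed of key below 0.02 m/s and x of crown_under in the frame of rail_mid between -0.04 and 0.04 m and y of crown_under in the frame of rail_mid between -0.09 and 0.09 m and z of crown_under in the frame of rail_mid between 0 and 0.03 m and angle between ears's own z axis and vertical below 0.4 rad and contact force between ears and rail above 0.5 N and linear speed of ears below 0.05 m/s and angular speed of ears below 0.5 rad/s).
It fails at once if The fingers touch a screw or its boss (more than 1 N): screws are turned with the key only (contact force between the fingers and boss_loose above 1 N or contact force between the fingers and boss_tight above 1 N).
It fails at once if The other screw is turned (more than 6 degrees) (value of joint screw_tight above 0.1 rad).
It fails at once if A bystander (bowl, tin or mallet) is moved more than 30 mm (distance of any of bowl, tin, mallet from where it was at the start of the episode above 0.03 m).
It fails at once if The key or the ear defenders are tipped over (more than 45 degrees) (angle between any of key, ears's own z axis and vertical above 0.785 rad).
It also fails if it takes over 64 s, if anything falls off the work surface, if the arm or the gripper's body presses on something with over 40 N, if the wrist force passes 120 N, or if a joint passes its speed limit or range.

## Working session

There is one attempt and no reset: what is moved stays moved. The work goes in short steps, Python scripts to look and compute and a tool call to move; the robot and the scene stay as the last step left them, time stands still between calls to the robot, and variables do not carry over. Pictures are saved under pics/ and viewed, at most 10 in all, crops included, and the job is handed in when it is done.

Besides the shell and the picture viewer there is one more tool, called after "Request:" by a JSON object that holds its "fn" and its "kwargs". servo_tool: Moves the arm, as the interface text tells. Shifts and turns lie within -1 to 1; 1 stands for 60 cm of shift or pi rad of turn. Its arguments: {"type":"object","properties":{"increments":{"type":"array"},"newtons":{"type":"number"}},"required":["increments"]}

```bash
mkdir -p pics; ls
python3 - <<'E'
from rig import r
import cv2,pickle
d={}
for n in("top","side"):
    c=r.capture(n);d[n]=c;cv2.imwrite(f"pics/{n}0.png",c["frame"][:,:,::-1])
    print(n,c["camera_matrix"],c["rvec"],c["tvec"])
pickle.dump(d,open("cap0.pkl","wb"))
print(r.state(),r.tip_extent)
E
```

```text
pics
top [[457.9099958    0.         290.2152424 ]
 [  0.         457.9099958  213.91345288]
 [  0.           0.           1.        ]] [ 2.12985    -2.10745051  0.21095424] [-0.09139974  0.59380769  1.14486681]
side [[510.05082376   0.         282.69131427]
 [  0.         510.05082376 208.61419501]
 [  0.           0.           1.        ]] [ 2.30864524 -0.18146379  0.09561983] [-0.60023455  0.09782277  1.22642269]
{'time': 0.1, 'qpos': array([-1.24500024e+00,  4.23780336e-01,  1.63060314e+00, -1.53902072e-05,
        1.08857610e+00, -1.89785889e-02]), 'dq': array([ 5.35056075e-04, -7.82453296e-04, -2.90857960e-03, -6.14333975e-05,
        5.83357778e-04, -5.98618156e-04]), 'effort': array([ 1.07724591e-03, -5.45615602e+01, -2.74325019e+01,  6.44834479e-02,
        1.87041453e-02, -1.51750288e-05]), 'ee_pos': array([ 0.21112126, -0.58775759,  0.23597357]), 'tcp_rot': array([-3.14022572e+00, -1.23176338e-05,  3.44781815e-01]), 'wrist_force': array([ 0.31815723,  0.15944663, -0.41038826]), 'moment': array([-0.03556273, -0.0602352 ,  0.02645189]), 'grip_force': 0.0, 'grip_width': 1.0007784883385173} 0.014
```

View pics/top0.png

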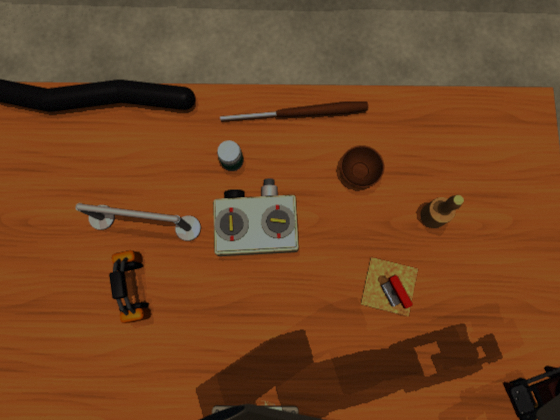

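View pics/side0.png

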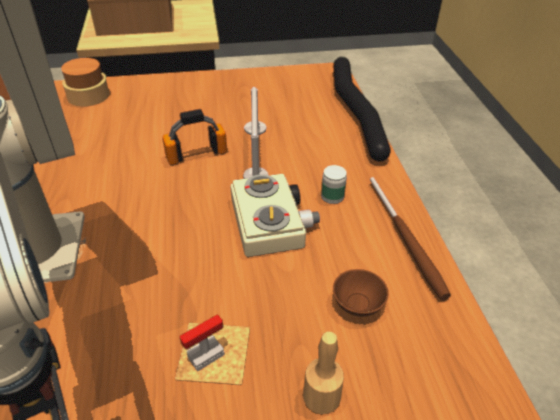

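Run:
```python
import cv2,pickle,numpy as np
d=pickle.load(open("cap0.pkl","rb"))
t=d["top"]["frame"][:,:,::-1]
a=cv2.resize(t[185:260,205:305],(800,600),interpolation=cv2.INTER_CUBIC)
cv2.imwrite("pics/za.png",a)
b=cv2.resize(t[255:320,355:425],None,fx=5.6,fy=5.6,interpolation=cv2.INTER_CUBIC)
c=cv2.resize(t[240:330,95:160],None,fx=5.6,fy=5.6,interpolation=cv2.INTER_CUBIC)
o=np.zeros((504,800,3),np.uint8);o[:b.shape[0],:b.shape[1]]=b;o[:c.shape[0],400:400+c.shape[1]]=c
cv2.imwrite("pics/zb.png",o)
```

```text
(no output)
```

View pics/za.png

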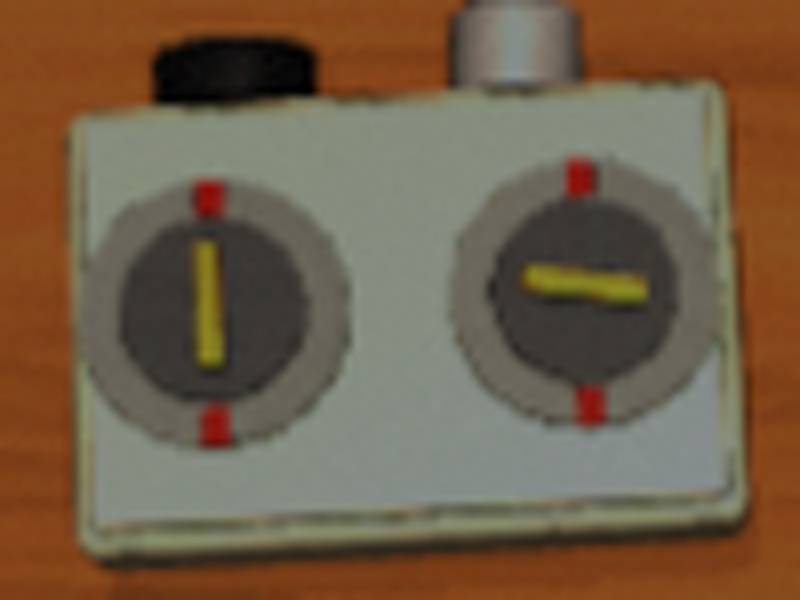

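View pics/zb.png

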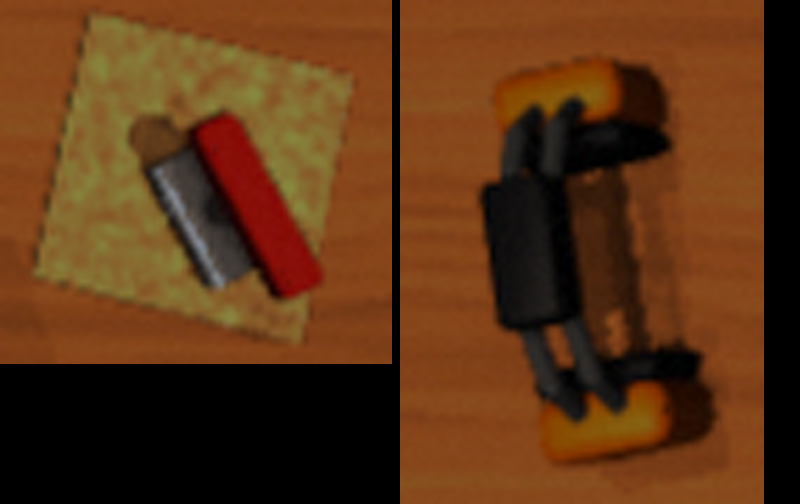

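```bash
cat > h.py <<'E'
import numpy as np,cv2
from scipy.spatial.transform import Rotation as R
from scipy.optimize import least_squares
def ray(c,p,z):
    Rm=cv2.Rodrigues(np.array(c["rvec"],float))[0];o=-Rm.T@np.array(c["tvec"]).ravel()
    d=Rm.T@np.linalg.inv(c["camera_matrix"])@[p[0],p[1],1]
    return o+d*(z-o[2])/d[2]
def proj(c,P): return cv2.projectPoints(np.array(P,float).reshape(-1,1,3),np.array(c["rvec"],float),np.array(c["tvec"],float),c["camera_matrix"],None)[0].reshape(-1,2)
def go(s,x,y,z,yaw):
    R0=R.from_euler("xyz",s["tcp_rot"]);T=R.from_euler("xyz",[np.pi,0,yaw])
    sh=R0.inv().apply(np.array([x,y,z])-s["ee_pos"])/.6
    tu=(R0.inv()*T).as_rotvec()/np.pi
    print("turn",tu.round(4),"shift",sh.round(4),"q6",round(np.arctan2(y,x)+np.pi/2-yaw,2))
E
python3 - <<'E'
from h import *
import pickle
d=pickle.load(open("cap0.pkl","rb"));t,s=d["top"],d["side"]
f=lambda P,k,o,z:np.array([ray(t,((p[0]+.5)/k-.5+o[0],(p[1]+.5)/k-.5+o[1]),z) for p in P])
an=lambda v:np.degrees(np.arctan2(v[1],v[0])).round(1)
def show(n,a): print(n,a.mean(0).round(4),[ (an(a[j]-a[i])) for i,j in((0,1),(len(a)-2,len(a)-1))], np.linalg.norm(a[1]-a[0]).round(3))
show("bar",f([(525,278),(648,290)],8,(205,185),.092))
show("marks",f([(580,178),(592,405)],8,(205,185),.076))
show("tmarks",f([(209,199),(216,425)],8,(205,185),.076))
show("bosses",f([(585,293),(216,315)],8,(205,185),.076))
a=f([(195,125),(235,112),(322,275),(285,297)],5.6,(355,255),.104);show("handle",a);print(an(a[2]-a[1]),an(a[3]-a[0]),np.linalg.norm(a[2]-a[1]))
show("footedge",f([(150,165),(212,288)],5.6,(355,255),.029))
show("mat",f([(90,12),(352,75),(303,343),(37,275)],5.6,(355,255),.006))
a=f([(85,185),(160,175),(180,320),(103,328)],5.6,(95,240),.145);show("crown",a);print(an(a[2]-a[1]),an(a[3]-a[0]),np.linalg.norm(a[2]-a[1]))
show("rail",np.array([ray(t,p,.14) for p in((78,208),(180,219))]))
show("posts",np.array([ray(t,p,.005) for p in((101,217),(188,229))]))
print("side crown",ray(s,(192,117),.14),"rail",ray(s,(254,90),.14),ray(s,(256,172),.14),"handle",ray(s,(202,330),.1))
E
```

```text
bar [ 0.5718 -0.0538  0.092 ] [np.float64(-95.0), np.float64(-95.0)] 0.039
marks [ 0.5725 -0.0533  0.076 ] [np.float64(-176.1), np.float64(-176.1)] 0.075
tmarks [0.5645 0.067  0.076 ] [np.float64(-176.2), np.float64(-176.2)] 0.074
bosses [0.5676 0.0064 0.076 ] [np.float64(94.1), np.float64(94.1)] 0.119
handle [ 0.3972 -0.3578  0.104 ] [np.float64(-71.8), np.float64(120.1)] 0.019
-153.2 -153.5 0.07844950337325975
footedge [ 0.3881 -0.3391  0.029 ] [np.float64(-154.2), np.float64(-154.2)] 0.062
mat [ 0.4128 -0.3516  0.006 ] [np.float64(-103.0), np.float64(76.4)] 0.128
crown [0.4031 0.3195 0.145 ] [np.float64(-81.8), np.float64(96.5)] 0.032
-167.6 -167.9 0.061845504679575274
rail [0.5753 0.3095 0.14  ] [np.float64(-95.6), np.float64(-95.6)] 0.253
posts [0.5758 0.3134 0.005 ] [np.float64(-97.3), np.float64(-97.3)] 0.242
side crown [0.4035897  0.30909608 0.14      ] rail [0.59046567 0.43131535 0.14      ] [0.54812131 0.04174861 0.14      ] handle [ 0.39629115 -0.36045354  0.1       ]
```

Run:
```python
from h import *
from rig import r
go(r.state(),.397,-.358,.19,np.radians(26.5))
```

```text
turn [-0.0004 -0.     -0.0375] shift [ 0.421  -0.2556  0.077 ] q6 0.37
```

Request:
{"fn": "servo_tool", "kwargs": {"increments": [[[0,0,-0.0375],[0.421,-0.2556,0.077],1],[[0,0,-0.0375],[0.421,-0.2556,0.077],1],[[0,0,-0.0375],[0.421,-0.2556,0.077],1],[[0,0,-0.0375],[0.421,-0.2556,0.077],1],[[0,0,-0.0375],[0.421,-0.2556,0.077],1],[[0,0,-0.0375],[0.421,-0.2556,0.077],1],[[0,0,-0.0375],[0.421,-0.2556,0.077],1],[[0,0,-0.0375],[0.421,-0.2556,0.077],1],[[0,0,-0.0375],[0.421,-0.2556,0.077],1],[[0,0,-0.0375],[0.421,-0.2556,0.077],1]], "newtons": 30}}

```text
time: 1.1
ee_pos: [0.3965, -0.3597, 0.1907]
tcp_rot: [3.141, -0.0, 0.461]
wrist_force: [0.5, -0.3, 0.2]
grip_width: 0.997
grip_force: 0.0
```

Run:
```python
from h import *
from rig import r
c=r.capture("wrist");f=c["frame"];s=r.state()
cv2.imwrite("pics/w1.png",f[:,:,::-1])
go(s,.397,-.358,.085,np.radians(26.5));print(s["time"],s["ee_pos"],s["tcp_rot"])
# red handle top: predicted vs seen
m=((f[...,0]>90)&(f[...,1]<50)&(f[...,2]<50)).astype(np.uint8)
n,l,st,ce=cv2.connectedComponentsWithStats(m);k=1+np.argmax(st[1:,4])
q=cv2.boxPoints(cv2.minAreaRect(np.argwhere(l==k)[:,::-1].astype(np.float32)))
P=np.array([ray(c,p,.104) for p in q]);print(q.round(),P.round(4),P.mean(0))
for a,b in((0,1),(1,2)): v=P[b]-P[a];print(np.degrees(np.arctan2(v[1],v[0])),np.linalg.norm(v))
```

```text
turn [ 0.0001 -0.     -0.0006] shift [ 0.0021 -0.0022  0.1761] q6 0.37
1.15 [ 0.39643591 -0.3596773   0.19065076] [ 3.14118463e+00 -4.84330620e-05  4.60479300e-01]
[[254. 153.]
 [285. 153.]
 [286. 269.]
 [255. 269.]] [[ 0.4315 -0.3275  0.104 ]
 [ 0.4407 -0.3455  0.104 ]
 [ 0.3666 -0.3842  0.104 ]
 [ 0.3564 -0.3643  0.104 ]] [ 0.39877977 -0.35540817  0.104     ]
-62.9356431393317 0.020273576462682043
-152.42481092555437 0.08360386247403054
```

View pics/w1.png

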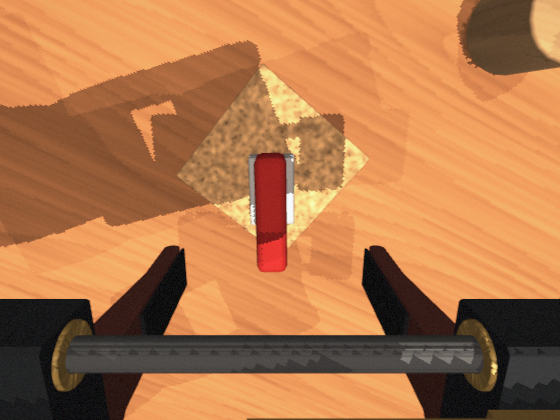

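Request:
{"fn": "servo_tool", "kwargs": {"increments": [[[0,0,-0.003],[0.0048,-0.0035,0.08],1],[[0,0,-0.003],[0.0048,-0.0035,0.13],1],[[0,0,-0.003],[0.0048,-0.0035,0.175],1],[[0,0,-0.003],[0.0048,-0.0035,0.175],1],[[0,0,-0.003],[0.0048,-0.0035,0.175],0],[[0,0,-0.003],[0.0048,-0.0035,0.175],0],[[0,0,-0.003],[0.0048,-0.0035,0.175],0],[[0,0,-0.003],[0.0048,-0.0035,0.175],0],[[0,0,-0.003],[0.0048,-0.0035,0.175],0],[[0,0,-0.003],[0.0048,-0.0035,0.175],0]], "newtons": 45}}

```text
time: 2.15
ee_pos: [0.399, -0.3554, 0.0859]
tcp_rot: [3.141, -0.0, 0.472]
wrist_force: [-0.4, 0.4, -0.1]
grip_width: 0.493
grip_force: 0.0
```

Request:
{"fn": "servo_tool", "kwargs": {"increments": [[[0,0,0],[0,0,0],0],[[0,0,0],[0,0,0],0],[[0,0,0],[0,0,0],0],[[0,0,0],[0,0,0],0],[[0,0,0],[0,0,0],0],[[0,0,0],[0,0,0],0]]}}

```text
time: 2.75
ee_pos: [0.3988, -0.3553, 0.0854]
tcp_rot: [-3.142, -0.0, 0.472]
wrist_force: [0.3, -0.2, -1.1]
grip_width: 0.25
grip_force: 45.0
```

Run:
```python
from h import *
from rig import r
s=r.state();go(s,.572,-.0535,.22,np.radians(85))
```

```text
turn [-0.    -0.    -0.322] shift [ 0.4858 -0.3168 -0.2243] q6 -0.01
```

Request:
{"fn": "servo_tool", "kwargs": {"increments": [[[0,0,0],[0,0,-0.06],0],[[0,0,0],[0,0,-0.13],0],[[0,0,0],[0,0,-0.2],0],[[0,0,-0.322],[0.4858,-0.3168,-0.2243],0],[[0,0,-0.322],[0.4858,-0.3168,-0.2243],0],[[0,0,-0.322],[0.4858,-0.3168,-0.2243],0],[[0,0,-0.322],[0.4858,-0.3168,-0.2243],0],[[0,0,-0.322],[0.4858,-0.3168,-0.2243],0],[[0,0,-0.322],[0.4858,-0.3168,-0.2243],0],[[0,0,-0.322],[0.4858,-0.3168,-0.2243],0],[[0,0,-0.322],[0.4858,-0.3168,-0.2243],0],[[0,0,-0.322],[0.4858,-0.3168,-0.2243],0]]}}

```text
time: 3.95
ee_pos: [0.5716, -0.0524, 0.2194]
tcp_rot: [-3.14, 0.0, 1.485]
wrist_force: [0.0, 1.1, -3.8]
grip_width: 0.248
grip_force: 45.0
```

Run:
```python
from h import *
from rig import r
import pickle
d={n:r.capture(n) for n in("top","side","wrist")};s=r.state();d["s"]=s;pickle.dump(d,open("cap1.pkl","wb"))
print(s["time"],s["ee_pos"],s["tcp_rot"],s["grip_width"])
u,v=proj(d["side"],[[.572,-.0535,.14]])[0].astype(int)
a=d["side"]["frame"][v-50:v+70,u-60:u+60,::-1]
a=cv2.resize(a,(480,480),interpolation=cv2.INTER_CUBIC)
b=cv2.resize(d["wrist"]["frame"][:,:,::-1],(320,240))
o=np.zeros((480,800,3),np.uint8);o[:,:480]=a;o[:240,480:]=b
cv2.imwrite("pics/s1.png",o);print(u,v)
```

```text
4.1 [ 0.57099563 -0.05445042  0.21957481] [-3.14016169e+00  2.07535469e-04  1.48184013e+00] 0.2468882351283047
271 196
```

View pics/s1.png

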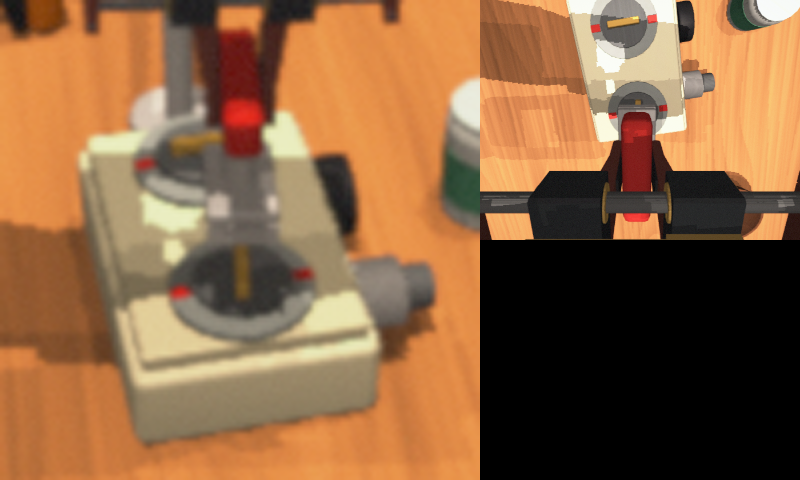

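Request:
{"fn": "servo_tool", "kwargs": {"increments": [[[0,0,0],[0.001,0,0.03],0],[[0,0,0],[0.001,0,0.05],0],[[0,0,0],[0.001,0,0.065],0],[[0,0,0],[0.001,0,0.075],0],[[0,0,0],[0.001,0,0.083],0],[[0,0,0],[0.001,0,0.09],0],[[0,0,0],[0.001,0,0.094],0],[[0,0,0],[0.001,0,0.0965],0],[[0,0,0],[0.001,0,0.0975],0],[[0,0,0],[0.001,0,0.0975],0]]}}

```text
time: 5.1
ee_pos: [0.5721, -0.0528, 0.1617]
tcp_rot: [3.141, 0.0, 1.484]
wrist_force: [-0.3, 0.5, -2.5]
grip_width: 0.243
grip_force: 45.0
```

Request:
{"fn": "servo_tool", "kwargs": {"increments": [[[0,0,0],[0,0,0.001],0],[[0,0,0],[0,0,0.002],0],[[0,0,0],[0,0,0.002],0],[[0,0,0],[0,0,0.002],0]]}}

```text
time: 5.5
ee_pos: [0.5723, -0.0529, 0.1613]
tcp_rot: [3.141, -0.0, 1.484]
wrist_force: [-2.0, 0.4, 5.7]
grip_width: 0.246
grip_force: 45.0
```

Request:
{"fn": "servo_tool", "kwargs": {"increments": [[[0,0,0.03],[0,0,-0.0005],0],[[0,0,0.065],[0,0,-0.0005],0],[[0,0,0.1],[0,0,-0.0005],0],[[0,0,0.135],[0,0,-0.0005],0],[[0,0,0.17],[0,0,-0.0005],0],[[0,0,0.205],[0,0,-0.0005],0],[[0,0,0.24],[0,0,-0.0005],0],[[0,0,0.275],[0,0,-0.0005],0],[[0,0,0.31],[0,0,-0.0005],0],[[0,0,0.345],[0,0,-0.0005],0],[[0,0,0.38],[0,0,-0.0005],0],[[0,0,0.41],[0,0,-0.0005],0]]}}

```text
time: 6.7
ee_pos: [0.5715, -0.0529, 0.1613]
tcp_rot: [-3.141, 0.001, 0.192]
wrist_force: [-3.8, 1.0, 5.3]
grip_width: 0.25
grip_force: 45.0
```

Run:
```python
from rig import r
s=r.state();print(s["ee_pos"],s["tcp_rot"],s["wrist_force"],s["moment"],s["qpos"])
```

```text
[ 0.5715225  -0.05285976  0.16127842] [-3.14135809e+00  9.72035340e-04  1.91515723e-01] [-3.76787485  1.02057192  5.31350178] [0.2301152  0.90294208 0.17644801] [-1.12926748e-01  4.47386308e-01  1.79732150e+00 -8.64454816e-05
  8.97882496e-01  1.26640788e+00]
```

Request:
{"fn": "servo_tool", "kwargs": {"increments": [[[0,0,0.015],[0,0,0],0],[[0,0,0.03],[0,0,0],0],[[0,0,0.045],[0,0,0],0],[[0,0,0.06],[0,0,0],0],[[0,0,0.07],[0,0,0],0],[[0,0,0.08],[0,0,0],0],[[0,0,0.08],[0,0,0],0],[[0,0,0.08],[0,0,0],0]]}}

```text
time: 7.5
ee_pos: [0.5715, -0.0526, 0.1613]
tcp_rot: [-3.141, 0.001, -0.056]
wrist_force: [-4.2, 0.4, 6.3]
grip_width: 0.248
grip_force: 45.0
```

Run:
```python
from rig import r
s=r.state();print(s["ee_pos"],s["tcp_rot"],s["wrist_force"],s["moment"],s["effort"])
```

```text
[ 0.57146697 -0.05262095  0.16128774] [-3.14119057e+00  1.11002462e-03 -5.59228683e-02] [-4.23180379  0.43109651  6.26982818] [ 0.36409933  0.9216428  -0.04829845] [-4.02377984e-01 -4.89697087e+01 -2.41576678e+01 -2.53790421e-01
 -1.58926360e+00 -1.34086885e-02]
```

Request:
{"fn": "servo_tool", "kwargs": {"increments": [[[0,0,0.01],[0,0,0],0],[[0,0,0.02],[0,0,0],0],[[0,0,0.03],[0,0,0],0],[[0,0,0.04],[0,0,0],0],[[0,0,0.04],[0,0,0],0]]}}

```text
time: 8.0
ee_pos: [0.5715, -0.0525, 0.1613]
tcp_rot: [-3.141, 0.001, -0.182]
wrist_force: [-4.4, 1.1, 5.9]
grip_width: 0.252
grip_force: 45.0
```

Run:
```python
from rig import r
s=r.state();print(s["ee_pos"],s["tcp_rot"],s["wrist_force"],s["moment"],s["effort"])
```

```text
[ 0.57146936 -0.05251308  0.16130438] [-3.14119218e+00  1.19088520e-03 -1.82325928e-01] [-4.40911284  1.06612661  5.8998906 ] [ 0.52418012  0.92122176 -0.02921166] [ -0.72930867 -48.93731475 -24.17754829  -0.40891573  -1.59931943
   0.24437117]
```

Request:
{"fn": "servo_tool", "kwargs": {"increments": [[[0,0,0.01],[0,0,0],0],[[0,0,0.02],[0,0,0],0],[[0,0,0.03],[0,0,0],0],[[0,0,0.03],[0,0,0],0],[[0,0,0.03],[0,0,0],0]]}}

```text
time: 8.5
ee_pos: [0.5717, -0.0522, 0.1613]
tcp_rot: [-3.141, 0.001, -0.274]
wrist_force: [-4.0, 4.7, 5.5]
grip_width: 0.249
grip_force: 45.2
```

Run:
```python
from rig import r
s=r.state();print(s["ee_pos"],s["tcp_rot"],s["wrist_force"],s["moment"],s["effort"])
```

```text
[ 0.57173476 -0.05215304  0.16130173] [-3.14120939e+00  6.59791477e-04 -2.73655716e-01] [-3.96880089  4.69834391  5.49633222] [0.86283274 0.63733623 0.880017  ] [ -2.88465612 -49.22640681 -23.91310215  -0.40088497  -1.30426917
   0.91700759]
```

Request:
{"fn": "servo_tool", "kwargs": {"increments": [[[0,0,-0.03],[0,0,0],0],[[0,0,-0.06],[0,0,0],0],[[0,0,-0.085],[0,0,-0.002],0],[[0,0,-0.085],[0,0,-0.01],0],[[0,0,-0.085],[0,0,-0.025],0],[[0,0,-0.085],[0,0,-0.045],0],[[0,0,-0.085],[0,0,-0.075],0],[[0,0,-0.085],[0,0,-0.105],0],[[0,0,-0.085],[0,0,-0.105],0]]}}

```text
time: 9.4
ee_pos: [0.5739, -0.0531, 0.227]
tcp_rot: [3.141, -0.006, -0.01]
wrist_force: [0.9, -0.5, -3.1]
grip_width: 0.249
grip_force: 45.0
```

Run:
```python
from h import *
from rig import r
s=r.state();print(s["ee_pos"],s["tcp_rot"],s["grip_width"]);go(s,.4128,-.3516,.22,np.radians(27))
```

```text
[ 0.57392147 -0.05311657  0.22700477] [ 3.1410024  -0.00582578 -0.00962535] 0.24889670769345096
turn [ 0.0006 -0.0018 -0.1531] shift [-0.2638  0.5     0.0104] q6 0.39
```

Request:
{"fn": "servo_tool", "kwargs": {"increments": [[[0,0,-0.153],[-0.264,0.5,0.01],0],[[0,0,-0.153],[-0.264,0.5,0.01],0],[[0,0,-0.153],[-0.264,0.5,0.01],0],[[0,0,-0.153],[-0.264,0.5,0.01],0],[[0,0,-0.153],[-0.264,0.5,0.01],0],[[0,0,-0.153],[-0.264,0.5,0.01],0],[[0,0,-0.153],[-0.264,0.5,0.01],0],[[0,0,-0.153],[-0.264,0.5,0.01],0],[[0,0,-0.153],[-0.264,0.5,0.01],0],[[0,0,-0.153],[-0.264,0.5,0.01],0]]}}

```text
time: 10.4
ee_pos: [0.4112, -0.3507, 0.2173]
tcp_rot: [-3.141, -0.0, 0.472]
wrist_force: [-0.1, 1.1, -3.0]
grip_width: 0.248
grip_force: 45.0
```

Run:
```python
from h import *
from rig import r
t=r.capture("top");w=r.capture("side");s=r.state();print(s["ee_pos"],s["tcp_rot"]);go(s,.4128,-.3516,.0854,np.radians(27))
f=t["frame"][185:260,205:305,::-1];a=cv2.resize(f,(480,360),interpolation=cv2.INTER_CUBIC)
u,v=proj(w,[[.41,-.35,.15]])[0].astype(int)
b=cv2.resize(w["frame"][max(v-90,0):v+90,max(u-80,0):u+80,::-1],(320,360))
cv2.imwrite("pics/c.png",np.hstack([a,b]))
```

```text
[ 0.41164828 -0.35028115  0.21750543] [-3.14114272e+00 -2.52927531e-05  4.73651256e-01]
turn [-0.0001 -0.      0.0008] shift [0.0007 0.0029 0.2202] q6 0.39
```

View pics/c.png

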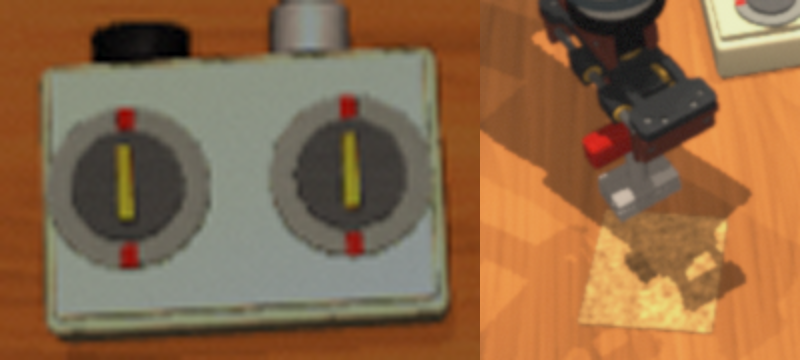

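Request:
{"fn": "servo_tool", "kwargs": {"increments": [[[0,0,0],[0,0,0.07],0],[[0,0,0],[0,0,0.13],0],[[0,0,0],[0,0,0.175],0],[[0,0,0],[0,0,0.2],0],[[0,0,0],[0,0,0.21],0],[[0,0,0],[0,0,0.216],0],[[0,0,0],[0,0,0.219],0],[[0,0,0],[0,0,0.22],0],[[0,0,0],[0,0,0.22],0]]}}

```text
time: 11.4
ee_pos: [0.4115, -0.3518, 0.0864]
tcp_rot: [3.14, -0.0, 0.472]
wrist_force: [0.2, 0.1, -3.4]
grip_width: 0.25
grip_force: 45.0
```

Touch down gently, release, rise.

Request:
{"fn": "servo_tool", "kwargs": {"increments": [[[0,0,0],[0,0,0.0015],0],[[0,0,0],[0,0,0.0015],0],[[0,0,0],[0,0,0.0015],0.7],[[0,0,0],[0,0,0.0015],0.7],[[0,0,0],[0,0,0.0015],0.7],[[0,0,0],[0,0,0.0015],0.7],[[0,0,0],[0,0,0.0015],0.7],[[0,0,0],[0,0,0.0015],0.7],[[0,0,0],[0,0,0.0015],0.7],[[0,0,0],[0,0,0.0015],0.7]]}}

```text
time: 12.4
ee_pos: [0.411, -0.3515, 0.0847]
tcp_rot: [-3.142, 0.0, 0.472]
wrist_force: [-0.5, -0.0, 0.2]
grip_width: 0.701
grip_force: 0.0
```

Run:
```python
from h import *
from rig import r
s=r.state();print(s["ee_pos"],s["tcp_rot"],s["grip_width"],s["qpos"])
go(s,.412,-.352,.3,np.radians(27))
y=np.radians(-167.7+90)
for k in(y,y+np.pi):
  print(k);go(s,.403,.319,.3,k)
```

```text
[ 0.41104764 -0.351477    0.08473581] [-3.14153941e+00  1.81223353e-05  4.72098364e-01] 0.7009122072999427 [-7.29439901e-01  5.28028166e-01  1.90426615e+00  3.55589803e-06
  7.09354538e-01  3.69255364e-01]
turn [-0.      0.      0.0003] shift [ 0.001   0.0015 -0.3588] q6 0.39
-1.3561208287995938
turn [-0.      0.      0.5819] shift [ 0.4962 -1.0013 -0.3587] q6 3.6
1.7854718247901993
turn [-0.     -0.     -0.4181] shift [ 0.4962 -1.0013 -0.3587] q6 0.45
```

Request:
{"fn": "servo_tool", "kwargs": {"increments": [[[0,0,0],[0,0,-0.06],0.7],[[0,0,0],[0,0,-0.14],0.7],[[0,0,0],[0,0,-0.22],1],[[0,0,0.08],[0.496,-1,-0.36],1],[[0,0,0.08],[0.496,-1,-0.36],1],[[0,0,0.08],[0.496,-1,-0.36],1],[[0,0,0.08],[0.496,-1,-0.36],1],[[0,0,0.08],[0.496,-1,-0.36],1],[[0,0,0.08],[0.496,-1,-0.36],1],[[0,0,0.08],[0.496,-1,-0.36],1],[[0,0,0.08],[0.496,-1,-0.36],1],[[0,0,0.08],[0.496,-1,-0.36],1]]}}

```text
time: 13.6
ee_pos: [0.4054, 0.0965, 0.2733]
tcp_rot: [3.142, -0.001, 0.221]
wrist_force: [0.6, -0.5, 0.4]
grip_width: 0.999
grip_force: 0.0
```

Run:
```python
from h import *
from rig import r
s=r.state();print(s["ee_pos"],s["tcp_rot"]);go(s,.38,.317,.28,np.radians(12.3))
```

```text
[0.40541162 0.09648432 0.2732795 ] [ 3.14155664e+00 -9.28034667e-04  2.20629615e-01]
turn [ 0.     -0.0003  0.0019] shift [ 0.0391 -0.3679 -0.0112] q6 2.05
```

Request:
{"fn": "servo_tool", "kwargs": {"increments": [[[0,0,0.002],[0.039,-0.368,-0.011],1],[[0,0,0.002],[0.039,-0.368,-0.011],1],[[0,0,0.002],[0.039,-0.368,-0.011],1],[[0,0,0.002],[0.039,-0.368,-0.011],1],[[0,0,0.002],[0.039,-0.368,-0.011],1],[[0,0,0.002],[0.039,-0.368,-0.011],1],[[0,0,0.002],[0.039,-0.368,-0.011],1]]}}

```text
time: 14.3
ee_pos: [0.3799, 0.3148, 0.279]
tcp_rot: [3.141, 0.001, 0.216]
wrist_force: [0.3, 0.5, -0.1]
grip_width: 1.002
grip_force: 0.0
```

Run:
```python
from h import *
from rig import r
import pickle
c=r.capture("wrist");s=r.state();pickle.dump((c,s),open("w2.pkl","wb"));print(s["ee_pos"],s["tcp_rot"])
cv2.imwrite("pics/w2.png",c["frame"][:,:,::-1])
```

```text
[0.38013495 0.31413957 0.27899702] [3.14087717e+00 8.03641687e-04 2.14430849e-01]
```

View pics/w2.png

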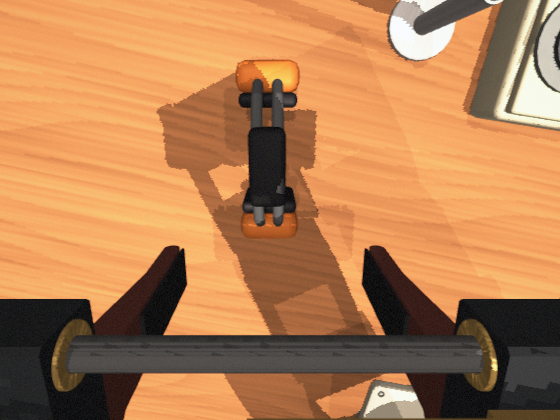

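Run:
```python
from h import *
import pickle
c,s=pickle.load(open("w2.pkl","rb"))
P=np.array([ray(c,p,.145) for p in((267,127),(268,195),(249,160),(286,160))]).round(4);print(P,P[:2].mean(0),P[2:].mean(0))
v=P[0]-P[1];print(np.degrees(np.arctan2(v[1],v[0])),np.linalg.norm(v),np.linalg.norm(P[3]-P[2]))
q=np.array([ray(c,p,.055) for p in((268,61),(270,237))]);print(q)
print("tcp proj yaw line",s["tcp_rot"])
go(s,*P[:2].mean(0)[:2],.135,np.radians(12.3))
```

```text
[[0.4362 0.3326 0.145 ]
 [0.3835 0.3206 0.145 ]
 [0.4082 0.3412 0.145 ]
 [0.4144 0.3127 0.145 ]] [0.40985 0.3266  0.145  ] [0.4113  0.32695 0.145  ]
12.827759494966127 0.05404895928692797 0.029166590476090985
[[0.49027939 0.34482181 0.055     ]
 [0.31306317 0.30458646 0.055     ]]
tcp proj yaw line [3.14087717e+00 8.03641687e-04 2.14430849e-01]
turn [ 0.0002  0.0003 -0.0001] shift [ 0.053  -0.0099  0.2399] q6 2.03
```

Request:
{"fn": "servo_tool", "kwargs": {"increments": [[[0,0,0],[0.0444,-0.0081,0.06],0.7],[[0,0,0],[0.0444,-0.0081,0.12],0.7],[[0,0,0],[0.0444,-0.0081,0.18],0.7],[[0,0,0],[0.0444,-0.0081,0.22],0.7],[[0,0,0],[0.0444,-0.0081,0.24],0.7],[[0,0,0],[0.0444,-0.0081,0.24],0],[[0,0,0],[0.0444,-0.0081,0.24],0],[[0,0,0],[0.0444,-0.0081,0.24],0],[[0,0,0],[0.0444,-0.0081,0.24],0],[[0,0,0],[0.0444,-0.0081,0.24],0],[[0,0,0],[0.0444,-0.0081,0.24],0],[[0,0,0],[0.0444,-0.0081,0.24],0]], "newtons": 40}}

```text
time: 15.55
ee_pos: [0.406, 0.3261, 0.1365]
tcp_rot: [-3.141, -0.002, 0.215]
wrist_force: [-1.3, -1.2, 7.1]
grip_width: 0.339
grip_force: 40.0
```

Run:
```python
from h import *
from rig import r
s=r.state();print(s["ee_pos"],s["tcp_rot"],s["grip_width"],s["grip_force"]);go(s,.5755,.311,.335,np.radians(-6.2))
```

```text
[0.40599461 0.32606772 0.13646427] [-3.14083749e+00 -1.94504523e-03  2.14918679e-01] 0.33928152742659995 39.97561991214752
turn [-0.0003 -0.0006  0.1029] shift [ 0.2713  0.0845 -0.3304] q6 2.17
```

Request:
{"fn": "servo_tool", "kwargs": {"increments": [[[0,0,0],[0,0,-0.04],0],[[0,0,0],[0,0,-0.1],0],[[0,0,0],[0,0,-0.17],0],[[0,0,0],[0,0,-0.25],0],[[0,0,0],[0,0,-0.33],0],[[0,0,0],[0,0,-0.33],0],[[0,0,0.05],[0.07,0.02,-0.33],0],[[0,0,0.1],[0.14,0.042,-0.33],0],[[0,0,0.103],[0.2,0.065,-0.33],0],[[0,0,0.103],[0.271,0.0845,-0.33],0],[[0,0,0.103],[0.271,0.0845,-0.33],0],[[0,0,0.103],[0.271,0.0845,-0.33],0]]}}

```text
time: 16.75
ee_pos: [0.5748, 0.3098, 0.3307]
tcp_rot: [3.14, 0.003, -0.11]
wrist_force: [-0.6, 0.0, -2.7]
grip_width: 0.337
grip_force: 40.0
```

Run:
```python
from h import *
from rig import r
d={n:r.capture(n)for n in("side","wrist","top")};s=r.state();print(s["ee_pos"],s["tcp_rot"],s["grip_width"],s["wrist_force"])
f=d["side"]["frame"][40:210,150:350,::-1];a=cv2.resize(f,(400,340),interpolation=cv2.INTER_CUBIC)
b=cv2.resize(d["wrist"]["frame"][:,:,::-1],(400,300));o=np.zeros((340,800,3),np.uint8);o[:,:400]=a;o[:300,400:]=b
cv2.imwrite("pics/d.png",o);go(s,.5755,.311,.17,np.radians(-6.2))
```

```text
[0.57367412 0.31057208 0.33248047] [ 3.14072602e+00  1.64882551e-03 -1.08498188e-01] 0.3419701506618201 [-0.15788962  0.0072385  -3.34733582]
turn [ 0.0003  0.0005 -0.0001] shift [ 0.0034 -0.0013  0.2708] q6 2.17
```

View pics/d.png

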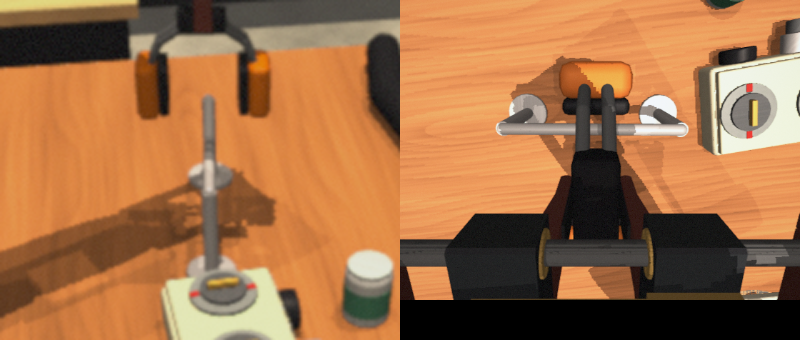

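Request:
{"fn": "servo_tool", "kwargs": {"increments": [[[0,0,0],[0.003,-0.001,0.06],0],[[0,0,0],[0.003,-0.001,0.12],0],[[0,0,0],[0.003,-0.001,0.17],0],[[0,0,0],[0.003,-0.001,0.21],0],[[0,0,0],[0.003,-0.001,0.235],0],[[0,0,0],[0.003,-0.001,0.25],0],[[0,0,0],[0.003,-0.001,0.26],0],[[0,0,0],[0.003,-0.001,0.266],0],[[0,0,0],[0.003,-0.001,0.27],0],[[0,0,0],[0.003,-0.001,0.272],0],[[0,0,0],[0.003,-0.001,0.272],0]]}}

```text
time: 18.0
ee_pos: [0.5771, 0.3111, 0.1705]
tcp_rot: [-3.141, -0.001, -0.109]
wrist_force: [-0.8, -0.5, -2.5]
grip_width: 0.339
grip_force: 40.0
```

Request:
{"fn": "servo_tool", "kwargs": {"increments": [[[0,0,0],[0,0,0.002],0],[[0,0,0],[0,0,0.003],0],[[0,0,0],[0,0,0.004],0],[[0,0,0],[0,0,0.004],0],[[0,0,0],[0,0,0.004],0]]}}

```text
time: 18.5
ee_pos: [0.5773, 0.3111, 0.1694]
tcp_rot: [-3.141, -0.001, -0.109]
wrist_force: [-3.1, -1.6, 7.7]
grip_width: 0.343
grip_force: 40.0
```

Request:
{"fn": "servo_tool", "kwargs": {"increments": [[[0,0,0],[0,0,-0.001],0],[[0,0,0],[0,0,-0.001],0.6],[[0,0,0],[0,0,-0.001],0.6],[[0,0,0],[0,0,-0.001],0.6],[[0,0,0],[0,0,-0.001],0.6],[[0,0,0],[0,0,-0.001],0.6],[[0,0,0],[0,0,-0.001],0.6],[[0,0,0],[0,0,-0.04],0.6],[[0,0,0],[0,0,-0.1],0.6],[[0,0,0],[0,0,-0.2],0.6],[[0,0,0],[0,0,-0.25],0.6],[[0,0,0],[0,0,-0.25],0.6]]}}

```text
time: 19.7
ee_pos: [0.5796, 0.3124, 0.3249]
tcp_rot: [-3.135, -0.01, -0.109]
wrist_force: [0.3, 0.2, 0.7]
grip_width: 0.605
grip_force: 0.0
```

Request:
{"fn": "servo_tool", "kwargs": {"increments": [[[0,0,0],[0,0,0],0.6],[[0,0,0],[0,0,0],0.6],[[0,0,0],[0,0,0],0.6],[[0,0,0],[0,0,0],0.6],[[0,0,0],[0,0,0],0.6],[[0,0,0],[0,0,0],0.6],[[0,0,0],[0,0,0],0.6],[[0,0,0],[0,0,0],0.6],[[0,0,0],[0,0,0],0.6],[[0,0,0],[0,0,0],0.6]]}}

```text
time: 20.7
ee_pos: [0.5769, 0.311, 0.3178]
tcp_rot: [-3.142, -0.0, -0.109]
wrist_force: [0.3, -0.1, -0.1]
grip_width: 0.604
grip_force: 0.0
```

Run:
```python
from h import *
from rig import r
a=r.capture("side")["frame"][:,:,::-1];cv2.imwrite("pics/e.png",a);s=r.state();print(s["ee_pos"],s["wrist_force"],s["dq"].round(3))
```

```text
[0.57690771 0.31095122 0.31775703] [-0.38006294 -0.53360617  0.32701768] [-0.001  0.001 -0.002 -0.001  0.    -0.001]
```

View pics/e.png

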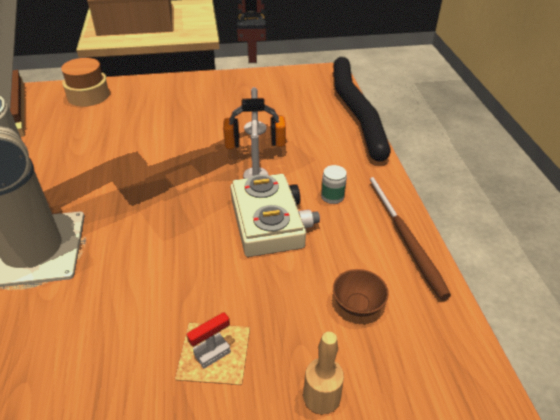

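The picture shows the ear defenders hanging level on the rail at about (255,125). The key stands upright on the mat at (210,340), and both bars are in line with their marks.

```bash
python3 -c "
from rig import r
print(r.finish_job())"
```

```text
the job is handed in; nothing more can be done
None
```

I turned the loose screw home with the key, stood the key back on its mat, hung the ear defenders on the rail, and handed the job in; the last picture showed all three in place, but the hand-in gave no verdict.

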